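# Put the middle dressing stone in the sloping holder

### The job

Fit the middle stone of the stack into the sloping holder: lift the top stone off and set it down flat on the bench, then lay the middle stone lengthwise and flat on the lower part of the sloping deck and slide it up between the cheeks until it drops fully home in the pocket. Then put the top stone back squarely on the bottom stone, which stays where it is. Do not drop the stones, and leave the bottle, loupe and dish alone.

Things in the scene. Friction and masses are not known exactly. Their poses are not given: they have to be found in the camera images.
- pocket (a point): Centre of the floor of the shallow pocket in the holder's sloping deck. x runs up the slope (25 degrees, rising away from the robot), y across it, z square out of the deck. The pocket is 115 x 54 mm, 6 mm deep (deck surface at z = +6 mm), so the middle stone has about 2 mm play all round in it and still stands 12 mm proud.
- lay (a point): Point on the surface of the plain lower deck, on the pocket's centre line, 119.5 mm downhill of the pocket's centre; same axes as the pocket. The smooth lower deck is 120 mm wide and reaches from 62 mm uphill of here (the pocket's lower edge) to 78 mm downhill (the deck's low edge, 34 mm above the bench). A stone laid on it stays where it is put.
- cheeks (a point): Point on the centre line at deck-surface height, midway between the lower ends of the two steel cheeks; same axes as the pocket. The cheeks stand 20 mm above the deck and 57 mm apart from here uphill along the pocket; downhill of here their flared ends open to about 77 mm over 26 mm. Beside a stone in the pocket there is no room for fingers.
- holder: Fixed wooden stand that carries the sloping deck: base board 260 x 120 mm, origin under its centre, x pointing uphill.
- middle_center (a point): Centre (half-way up) of the middle stone of the stack: a flat grey dressing stone 110 x 50 x 18 mm (x along its length, z square to its faces), about 0.24 kg. It lies on the bottom stone, roughly lengthwise with it.
- top_center (a point): Centre (half-way up) of the top stone: the shortest flat grey stone, 90 x 50 x 18 mm (x along its length), about 0.19 kg. It lies on the middle stone.
- bottom_center (a point): Centre (half-way up) of the bottom stone: the longest flat grey stone, 130 x 50 x 18 mm (x along its length), about 0.28 kg. It lies on the cork pad.
- pad: Fixed cork pad, 190 x 100 mm, 8 mm thick, origin under its centre. The holder stands on one side of the bench and the pad on the other, either way round; the bench half-way between the two is clear for 80 mm to each side.
- flask_c (a point): Bystander: centre of a clear bottle, 60 mm in diameter and 150 mm high, upright.
- loupe_c (a point): Bystander: centre of a metal folding loupe stand, 60 x 60 x 76 mm.
- dish_c (a point): Bystander: centre of a steel dish, 90 mm in diameter and 40 mm high.
Not all that is in view belongs to the job. Leave any pink or purple look-alike of the part that bears top_center alone.

How it is judged:
By the outcome, as a careful person would: the job done as asked, in the order asked, and still so for the second after the job is handed in, with the robot touching nothing.
It also fails if it takes over 67 s, if anything falls off the work surface, if the arm or the gripper's body presses on something with over 40 N, if the wrist force passes 120 N, or if a joint passes its speed limit or range.

### The arm

A 6-joint arm with a two-finger parallel gripper is mounted at the origin on the work surface. World frame = base frame: x ahead of the robot, y to its left, z up, the work surface at z = 0. Lengths are in mm, angles in rad, forces in N, time in s.
With the tool pointing down it reaches from about 350 to 875 mm from the base axis. Payload 4.2 kg.
Tool frame: the origin (TCP) lies at the very end of the fingers, on their centre line; the grasp point (between the pads) lies 19 mm behind it; z points along the fingers, y is the line along which they close (so a half turn about z gives the same grasp; the last joint's range is limited). The gripper opens to 85 mm and grips with 20 to 120 N. Pads are 22 mm wide; open, the fingers measure 114 mm over their backs; the gripper's body (76 mm by 85 mm) begins 54 mm behind the grasp point. The pads swing forward as they close: fully open they stand 13 mm farther back than shut.
Start: joints at [1.42, 0.385, 0.008, 0, -1.194, -0.259], TCP at [248.983, 573.242, 208.612] pointing down, gripper open.
Joint ranges: [-3.14, 3.14], [-1.21, 2.06], [-1.07, 1.41], [-3.16, 2.05], [-2.99, -0.16], [-3.1, 3.1]. Speed limits (rad/s): [2.79, 2.79, 3.14, 3.14, 3.14, 3.14].

### API

Orientations are given as a unit quaternion [x, y, z, w].
In Python, from bench import read_state, get_image, camera_model, job_done gives the robot as it stands.
- The arm moves only by the shell command python3 -m handwheel 'ROWS'. ROWS is JSON, a list of rows, each a list of 7 numbers: the shift along the tool's x, y, z in m, then the turn, a rotation vector about the tool's x, y, z in rad, then the gripper's target within -1 to 1 (fully open at 1, half-way at 0, shut at -1). In form: [[dx, dy, dz, wx, wy, wz, jaw], ...]. A call has 1 to 10 rows; each row is the pose to reach, as a shift and turn from the pose commanded when the call began, along the tool's axes at that moment; what a row does not reach only later rows make up. A row lasts 1/8 s, in which the tool goes at most 62.5 mm and 10.7 degrees, less where a joint would pass 70% of its speed; a pose out of reach is approached as far as the arm can. A call with a gripper value outside its range is refused whole. The fingers move at their own pace and stop on an object; the grip force is fixed at half the most. Time passes only in rows, so rows that repeat a pose let the fingers close. It gives the time, the measured TCP pose, the force, the opening and the grip force at its end, in the units of the state.
- read_state(): the state, without advancing time (a new reading comes with each control period).
- get_image(name): name is "side" or "top" or "wrist"; returns (picture, depth): 420x560x3 uint8, blue, green, red; 420x560 float32, mm along the optical axis (not along the pixel's ray), 0 where there is no reading.
- camera_model(name): a dict with "K" (3x3 intrinsics, pixels), "rvec" (rotation vector, rad) and "tvec" (3), from world to camera coordinates, as OpenCV has them; the wrist camera has in their place "hand_eye" (4x4, takes a point from camera to tool coordinates, whose origin is the TCP and whose axes are the flange's). Camera axes: x right, y down, z forward; pixel columns grow to the right and rows downward; lengths in mm; the calibration is good to about 2 mm. A picture is of the moment at which its call begins: read the wrist's pose just before it. camera_model takes no time and is no camera call.
- job_done(): hands the job in; it is judged then, once.
The state is a dict: "clock": time; "joints": joint angles; "joint_vel": joint speeds; "joint_efforts": joint torques, N m; "position": TCP position; "ee_rot": TCP orientation; "contact_force": force on the tool from outside, world axes, zero at the start; "wrist_torque": the same for the moment, N m; "gripper_width": finger opening in mm; "grasp_force": force on a finger pad.
Only numpy, scipy, OpenCV 4.12 (cv2) and the standard library are available. Lean on these libraries where they do the work, as an engineer would, in place of code of your own. Each camera call takes 0.05 s, during which the arm holds its last target. There are 200 camera calls.

## Working session

There is one attempt and no reset: what is moved stays moved. The work goes in short steps, Python scripts to look and compute and a shell command to move; the robot and the scene stay as the last step left them, time stands still between calls to the robot, and variables do not carry over. Pictures are saved under pics/ and viewed, at most 10 in all, crops included, and the job is handed in when it is done.

```bash
mkdir -p pics; ls; cat > h.py <<'E'
import numpy as np, cv2
from scipy.spatial.transform import Rotation as R
from bench import read_state, get_image, camera_model, job_done
def cam(name,st=None):
    m=camera_model(name);K=np.array(m["K"])
    if name=="wrist":
        st=st or read_state();T=np.eye(4);T[:3,:3]=R.from_quat(st["ee_rot"]).as_matrix();T[:3,3]=st["position"]
        return K,T@np.array(m["hand_eye"])
    Rm=cv2.Rodrigues(np.array(m["rvec"],float))[0];T=np.eye(4);T[:3,:3]=Rm.T;T[:3,3]=-Rm.T@np.ravel(m["tvec"]);return K,T
def grab(name,tag):
    K,T=cam(name);im,d=get_image(name);cv2.imwrite(f"pics/{tag}.png",im);np.savez(f"pics/{tag}.npz",im=im,d=d,K=K,T=T)
def cloud(tag):
    z=np.load(f"pics/{tag}.npz");d=z["d"];v,u=np.indices(d.shape);K=z["K"]
    P=np.stack([(u-K[0,2])/K[0,0]*d,(v-K[1,2])/K[1,1]*d,d],-1)@z["T"][:3,:3].T+z["T"][:3,3];P[d<=0]=np.nan
    return P,z["im"]
def delta(target,quat=None):
    st=read_state();r=R.from_quat(st["ee_rot"]);dp=r.inv().apply(np.array(target)-st["position"])
    w=(r.inv()*R.from_quat(quat)).as_rotvec() if quat is not None else np.zeros(3)
    return np.round(dp/1000,4),np.round(w,3)
E
python3 - <<'E'
from h import *
s=read_state();print({k:np.round(v,3) for k,v in s.items()})
for n in("top","side","wrist"):grab(n,n+"0")
print(cam("top"),cam("side"),camera_model("wrist"))
E
```

```text
pics
{'clock': np.float64(0.0), 'joints': array([ 1.420e+00,  3.860e-01,  7.000e-03, -1.000e-03, -1.194e+00,
       -2.590e-01]), 'joint_vel': array([-0.   ,  0.001, -0.   , -0.001, -0.001, -0.   ]), 'joint_efforts': array([ 0.000e+00, -3.923e+01,  1.884e+01,  4.186e+00, -5.000e-03,
       -0.000e+00]), 'position': array([248.738, 572.656, 207.498]), 'ee_rot': array([ 0.979, -0.204, -0.   ,  0.001]), 'contact_force': array([-0.425,  0.483,  0.676]), 'wrist_torque': array([-0.013,  0.049,  0.006]), 'grasp_force': np.float64(0.0), 'gripper_width': np.float64(85.383)}
(array([[384.62017405,   0.        , 277.42780151],
       [  0.        , 384.62017405, 208.40320238],
       [  0.        ,   0.        ,   1.        ]]), array([[-7.78044162e-03, -9.85363707e-01,  1.70287493e-01,
         3.67873677e+02],
       [-9.99967654e-01,  7.31962482e-03, -3.33375814e-03,
         2.70188463e+00],
       [ 2.03852371e-03, -1.70307923e-01, -9.85388784e-01,
         1.14918330e+03],
       [ 0.00000000e+00,  0.00000000e+00,  0.00000000e+00,
         1.00000000e+00]])) (array([[393.19629427,   0.   
[... 282 characters left out ...]
1489674e+02],
       [ 2.05352219e-02, -8.20899236e-01, -5.70703731e-01,
         6.41244319e+02],
       [ 0.00000000e+00,  0.00000000e+00,  0.00000000e+00,
         1.00000000e+00]])) {'K': array([[346.5372613 ,   0.        , 274.14295928],
       [  0.        , 346.5372613 , 203.40463023],
       [  0.        ,   0.        ,   1.        ]]), 'hand_eye': array([[-3.49003992e-04, -9.63786131e-01, -2.66676154e-01,
         6.77393893e+01],
       [ 9.99999681e-01, -5.27803870e-04,  5.98801830e-04,
        -4.14211834e-02],
       [-7.17869606e-04, -2.66675860e-01,  9.63786009e-01,
        -1.64264632e+02],
       [ 0.00000000e+00,  0.00000000e+00,  0.00000000e+00,
         1.00000000e+00]])}
```

View pics/top0.png

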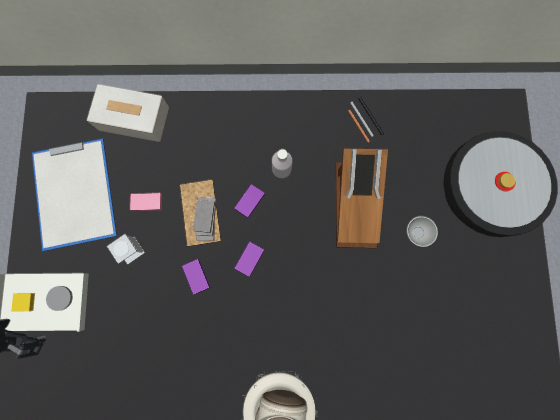

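View pics/side0.png

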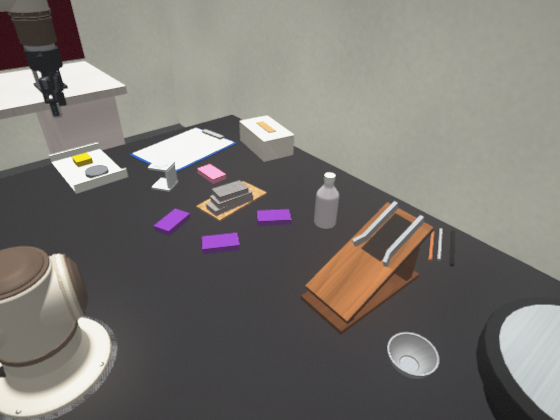

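Top view: grey stack on the cork pad at about (204,217), holder with cheeks at (362,198), bottle (282,163), loupe (125,248), dish (422,231). Possible confusions for the top stone are the pink block (145,201) and purple blocks (249,200), (249,259), (195,277). I choose the grey stack at (204,217).

```bash
python3 - <<'E'
from h import *
P,im=cloud("top0")
a=cv2.resize(im[175:255,165:265],None,fx=4,fy=4,interpolation=cv2.INTER_CUBIC);b=cv2.resize(im[140:255,325:400],None,fx=4,fy=4,interpolation=cv2.INTER_CUBIC)
c=np.zeros((460,710,3),np.uint8);c[:320,:400]=a;c[:,405:705]=b;cv2.imwrite("pics/crop.png",c)
def top(u0,v0,u1,v1,zl,zh,name):
    q=P[v0:v1,u0:u1].reshape(-1,3);q=q[(q[:,2]>zl)&(q[:,2]<zh)]
    r=cv2.minAreaRect(q[:,:2].astype(np.float32));print(name,len(q),q.mean(0).round(1),[np.round(x,1) for x in r])
q=P[180:250,180:225].reshape(-1,3);print(np.histogram(q[:,2],bins=np.arange(-5,85,5)))
top(185,185,222,250,54,72,"top");top(185,185,222,250,36,72,"mid");top(185,185,222,250,18,72,"bot");top(175,175,225,250,4,14,"pad")
q=P[205:240,345:380].reshape(-1,3)
A=np.c_[q[:,:2],np.ones(len(q))];k=np.linalg.lstsq(A,q[:,2],rcond=None)[0];print("deck",k,np.degrees(np.arctan(np.hypot(*k[:2]))),np.degrees(np.arctan2(k[1],k[0])))
E
```

```text
(array([285, 750, 789, 447,   4,  13,  89,  21,  13,  76,  66,  12,  36,
       413, 111,   1,   0]), array([-5,  0,  5, 10, 15, 20, 25, 30, 35, 40, 45, 50, 55, 60, 65, 70, 75,
       80]))
top 563 [535.6 210.6  63.2] [array([536.9, 210.8]), array([50.1, 91.1]), np.float64(83.3)]
mid 726 [534.5 208.5  59.1] [array([538., 210.]), array([ 53.4, 110.2]), np.float64(85.6)]
bot 852 [529.5 208.4  54.5] [array([534.4, 210.5]), array([ 54.7, 130.9]), np.float64(87.2)]
pad 1379 [564.3 241.6   8.7] [array([558.6, 233.9]), array([230.5, 147.6]), np.float64(2.2)]
 ** On entry to DLASCL parameter number  4 had an illegal value
 ** On entry to DLASCL parameter number  4 had an illegal valueTraceback (most recent call last):
  File "<stdin>", line 11, in <module>
    x, resids, rank, s = _umath_linalg.lstsq(a, b, rcond,
                         ~~~~~~~~~~~~~~~~~~~^^^^^^^^^^^^^
                                             signature=signature)
                                             ^^^^^^^^^^^^^^^^^^^^
    raise LinAlgError("SVD did not converge in Linear Least Squares")
numpy.linalg.LinAlgError: SVD did not converge in Linear Least Squares
```

View pics/crop.png

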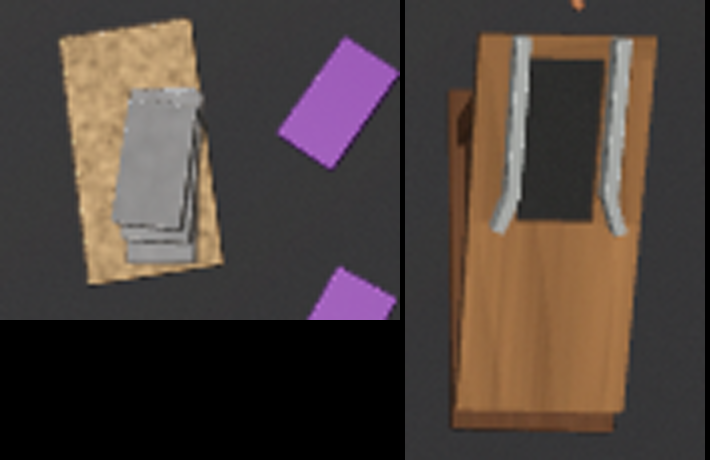

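The crop confirms it: grey stack with its top stone at (204,214), purple blocks to the right, and the holder's pocket and cheeks clear. Next, the holder frame.

```bash
cat > hold.py <<'E'
from h import *
P,im=cloud("top0");z=np.load("pics/top0.npz");K,T=z["K"],z["T"]
q=P[200:240,345:378].reshape(-1,3);q=q[~np.isnan(q).any(1)]
for _ in range(4):
    A=np.c_[q[:,:2],np.ones(len(q))];k=np.linalg.lstsq(A,q[:,2],rcond=None)[0];e=abs(A@k-q[:,2]);q=q[e<max(2,2*np.median(e))]
print("deck",k,len(q),e.std(),np.degrees(np.arctan(np.hypot(*k[:2]))),np.degrees(np.arctan2(k[1],k[0])))
n=np.array([-k[0],-k[1],1]);n/=np.linalg.norm(n);p0=np.array([0,0,k[2]])
def hit(c,off=0):
    u,v=(c[0]-405+.5)/4+325-.5,(c[1]+.5)/4+140-.5
    r=T[:3,:3]@np.array([(u-K[0,2])/K[0,0],(v-K[1,2])/K[1,1],1]);o=T[:3,3]
    return o+r*(n@(p0+n*off-o))/(n@r)
L=hit((457,411)),hit((623,411)),hit((481,36)),hit((657,38))
pk=[hit(c) for c in((517,219),(590,221),(530,59),(604,60))]
for a in L+tuple(pk):print(a.round(1))
up=(L[2]+L[3]-L[0]-L[1]);up/=np.linalg.norm(up);print("up yaw",np.degrees(np.arctan2(up[1],up[0])),"pocket",np.mean(pk,0))
print("widths",np.linalg.norm(L[0]-L[1]),np.linalg.norm(L[2]-L[3]),np.linalg.norm(L[0]-L[2]),np.linalg.norm(pk[0]-pk[1]),np.linalg.norm(pk[0]-pk[2]))
low=(L[0]+L[1])/2;print("low",low,"lay from low",low+78*up,"pocket(deck) from low",low+197.5*up)
E
python3 hold.py
```

```text
deck [ 4.64615033e-01 -4.08317017e-03 -1.78428564e+02] 841 0.616334170407997 24.92113483354879 -0.5035187818462922
[ 459.2 -174.5   35.6]
[ 458.3 -294.7   35.7]
[ 703.8 -181.5  149.3]
[ 701.7 -300.9  148.8]
[ 588.2 -211.6   95.7]
[ 586.5 -262.8   95.1]
[ 689.5 -215.4  142.8]
[ 688.5 -265.9  142.5]
up yaw -1.5433862772914289 pocket [ 638.17097332 -238.91692075  119.05080168]
widths 120.18425189579055 119.48305741700136 269.84215315062204 51.199714179822166 111.75099883871042
low [ 458.75495264 -234.63645063   35.67394346] lay from low [ 529.46867215 -236.54173913   68.53638019] pocket(deck) from low [ 637.8057168  -239.4607388   118.88331851]
```

```bash
cat >> h.py <<'E'
def down(yaw,tilt=0):
    y=np.radians(yaw);t=np.radians(tilt);x=np.array([np.cos(t)*np.cos(y),np.cos(t)*np.sin(y),np.sin(t)])
    yy=np.array([np.sin(y),-np.cos(y),0]);return R.from_matrix(np.c_[x,yy,np.cross(x,yy)]).as_quat()
E
python3 -c "
from h import *
print(delta([537,211,180],down(-6.7)))"
```

```text
(array([0.4085, 0.217 , 0.0282]), array([ 0.002,  0.   , -0.293]))
```

```bash
python3 -m handwheel '[[0.053,0.028,0,0,0,-0.1,1],[0.106,0.056,0,0,0,-0.2,1],[0.159,0.084,0.005,0,0,-0.293,1],[0.212,0.112,0.01,0,0,-0.293,1],[0.265,0.14,0.015,0,0,-0.293,1],[0.318,0.168,0.02,0,0,-0.293,1],[0.37,0.196,0.025,0,0,-0.293,1],[0.4085,0.217,0.028,0,0,-0.293,1],[0.4085,0.217,0.028,0,0,-0.293,1],[0.4085,0.217,0.028,0,0,-0.293,1]]'; python3 - <<'E'
from h import *
print(read_state()["joints"],read_state()["position"]);grab("wrist","w1")
P,im=cloud("w1");q=P.reshape(-1,3);m=(abs(q[:,0]-535)<90)&(abs(q[:,1]-210)<50)
for a,b in((56,70),(38,51),(20,33)):
    s=q[m&(q[:,2]>a)&(q[:,2]<b)];print(a,len(s),np.median(s,0).round(1),[np.round(x,1) for x in cv2.minAreaRect(s[:,:2].astype(np.float32))])
E
```

```text
clock: 1.4
position: [537.0, 211.4, 180.3]
ee_rot: [0.998, -0.059, -0.0, 0.0]
contact_force: [-0.1, 0.2, -0.0]
gripper_width: 85.2
grasp_force: 0.0
[ 6.55422839e-01  3.25698354e-01 -1.54950418e-01 -2.40057096e-04
 -1.09065882e+00  7.98229612e-01] [537.01953874 211.3783339  180.3466891 ]
56 6194 [542.1 211.3  60.9] [array([539. , 211.6]), array([50.1, 89.9]), np.float64(83.3)]
38 1032 [588.1 203.5  42.9] [array([540.4, 209.3]), array([ 49.9, 110. ]), np.float64(86.1)]
20 836 [592.6 215.9  24.9] [array([536.5, 209.9]), array([129.8,  55.3]), np.float64(0.2)]
```

View pics/w1.png

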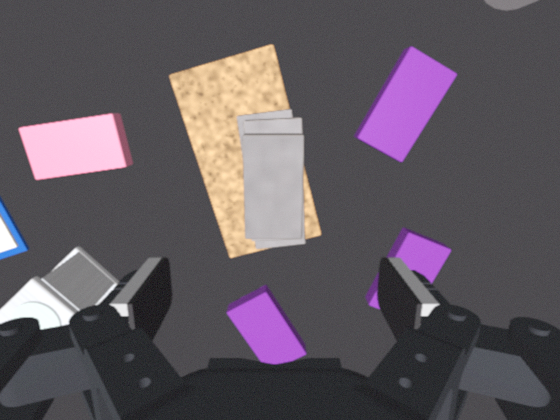

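The wrist view shows the stack at (273,180) with the top stone clear of the purple and pink blocks. The three stone poses agree with their sizes and heights. Grasping the top stone.

```bash
python3 -m handwheel '[[0.002,0,0.05,0,0,0,1],[0.002,0,0.1,0,0,0,1],[0.002,0,0.125,0,0,0,1],[0.002,0,0.136,0,0,0,1],[0.002,0,0.136,0,0,0,-1],[0.002,0,0.136,0,0,0,-1],[0.002,0,0.136,0,0,0,-1],[0.002,0,0.136,0,0,0,-1],[0.002,0,0.136,0,0,0,-1]]'
```

```text
clock: 2.58
position: [539.4, 211.3, 45.0]
ee_rot: [0.998, -0.058, 0.0, -0.0]
contact_force: [-0.2, -0.3, -0.5]
gripper_width: 0.1
grasp_force: 0.0
```

```bash
python3 - <<'E'
from h import *
grab("wrist","w2")
E
```

```text
(no output)
```

View pics/w2.png

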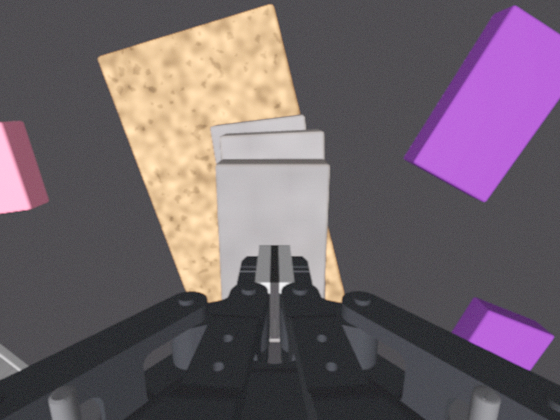

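```bash
python3 - <<'E'
from h import *
P,im=cloud("w2")
st=read_state();print(st["position"],st["contact_force"],st["gripper_width"])
for v in range(180,400,10):print(v,P[v,275].round(1),P[v,262].round(1),P[v,240].round(1))
E
```

```text
[539.29530465 211.20433361  44.86084242] [ 0.45102831 -0.42251511 -0.6217191 ] 0.12219695853491451
180 [576.3 206.4  60.8] [577.1 212.   61.6] [578.1 221.6  61.1]
190 [571.9 206.9  61. ] [572.3 212.7  60.2] [573.5 222.3  60.3]
200 [567.5 207.5  61.4] [568.4 213.1  62.4] [569.1 222.9  60.7]
210 [562.7 208.   60.9] [563.7 213.7  61.8] [564.4 223.6  60.5]
220 [558.2 208.6  61.2] [558.8 214.4  61.1] [559.9 224.2  60.9]
230 [553.3 209.1  60.8] [554.  215.   60.8] [555.4 224.8  61.4]
240 [548.7 209.7  61.4] [549.2 215.6  60.9] [550.7 225.4  61.8]
250 [550.  209.6  75.9] [551.1 214.8  77. ] [545.7 226.2  61.4]
260 [550.4 209.5  86.6] [550.8 214.5  86.1] [540.7 227.   61.3]
270 [550.2 209.6  94.7] [551.  214.2  95.1] [547.8 223.5  86.6]
280 [550.  209.6 101.8] [551.3 213.9 103.3] [548.  222.7  95.2]
290 [547.6 209.9 104.4] [552.4 213.5 112.1] [553.  220.4 111.6]
300 [543.4 210.4 103.7] [551.7 213.4 116.8] [552.8 219.9 117.3]
310 [539.9 210.8 104.2] [nan nan nan] [553.1 219.2 123.3]
320 [535.9 211.3 104.1] [552.  213.  127.4] [557.2 217.6 134.2]
330 [532.2 211.7 104.5] [548.3 213.5 126.5] [556.9 217.3 137.8]
340 [495.5 215.9  60.7] [536.7 215.4 115.2] [557.1 216.9 142. ]
350 [441.  222.1  -1. ] [533.1 215.8 115.4] [557.  216.6 145.2]
360 [432.8 223.1  -0.8] [532.8 215.7 119.5] [557.1 216.3 148.4]
370 [550.  209.7 144.1] [550.1 212.7 143.9] [556.9 216.  151.1]
380 [550.6 209.7 147.7] [550.5 212.5 147.2] [556.8 215.8 153.6]
390 [549.7 209.8 149.5] [550.3 212.5 149.8] [557.2 215.5 156.6]
```

```bash
python3 - <<'E'
from h import *
for t,cs in(("w1",(145,150,155,160,385,395)),("w2",(270,275,280))):
    P,im=cloud(t);z0={"w1":180.3,"w2":44.9}[t]
    for c in cs:
        col=P[:,c,2]-z0; rows=[v for v in range(200,360) if col[v]>5]
        print(t,c,rows[0],[(v,P[v,c].round(0)-[0,0,round(z0)]) for v in range(rows[0]-1,rows[0]+8,2)])
E
```

```text
w1 145 262 [(261, array([ 461.,  361., -181.])), (263, array([554., 258.,  45.])), (265, array([554., 257.,  48.])), (267, array([553., 258.,  47.])), (269, array([554., 257.,  49.]))]
w1 150 258 [(257, array([ 465.,  355., -181.])), (259, array([554., 258.,  40.])), (261, array([554., 257.,  42.])), (263, array([553., 257.,  44.])), (265, array([553., 256.,  46.]))]
w1 155 258 [(257, array([ 465.,  349., -181.])), (259, array([553., 256.,  40.])), (261, array([554., 255.,  43.])), (263, array([553., 255.,  43.])), (265, array([554., 254.,  47.]))]
w1 160 258 [(257, array([ 464.,  344., -180.])), (259, array([553., 254.,  41.])), (261, array([553., 254.,  42.])), (263, array([553., 253.,  45.])), (265, array([553., 252.,  47.]))]
w1 385 258 [(257, array([ 435.,  102., -181.])), (259, array([543., 167.,  41.])), (261, array([543., 168.,  42.])), (263, array([542., 168.,  42.])), (265, array([541., 168.,  42.]))]
w1 395 258 [(257, array([ 442.,   97., -164.])), (259, array([543., 164.,  41.])), (261, array([542., 164.,  42.])), (263, array([543., 165.,  44.])), (265, array([543., 166.,  47.]))]
w2 270 200 [(199, array([568., 210.,  16.])), (201, array([567., 210.,  17.])), (203, array([566., 210.,  16.])), (205, array([565., 210.,  16.])), (207, array([564., 210.,  16.]))]
w2 275 200 [(199, array([568., 207.,  17.])), (201, array([567., 208.,  16.])), (203, array([566., 208.,  17.])), (205, array([565., 208.,  14.])), (207, array([564., 208.,  16.]))]
w2 280 200 [(199, array([568., 205.,  16.])), (201, array([567., 205.,  17.])), (203, array([566., 205.,  16.])), (205, array([565., 206.,  16.])), (207, array([564., 206.,  17.]))]
```

The fingers closed above the stone, which is undisturbed. The real finger ends sit about 25 mm (shut) to 39 mm (open) behind the reported TCP. I'll reopen, go down with that offset and grip again.

```bash
python3 -m handwheel '[[0,0,-0.003,0,0,0,1],[0,0,-0.003,0,0,0,1],[0,0,-0.003,0,0,0,1],[0,0,-0.003,0,0,0,1],[0,0,-0.003,0,0,0,1],[0,0,0.01,0,0,0,1],[0,0,0.025,0,0,0,1],[0,0,0.025,0,0,0,1]]'; python3 -m handwheel '[[0,0,0,0,0,0,-1],[0,0,0,0,0,0,-1],[0,0,0,0,0,0,-1],[0,0,0,0,0,0,-1]]'; python3 - <<'E'
from h import *
grab("wrist","w3");P,im=cloud("w3")
q=P.reshape(-1,3);z0=read_state()["position"][2];print(z0)
# stone tops visible ahead
for a,b in((56,70),(38,51),(20,33)):
    m=(q[:,2]>a)&(q[:,2]<b)&(q[:,0]>565)&(abs(q[:,1]-210)<40);s=q[m];print(a,len(s),np.median(s,0).round(1),s[:,0].max())
E
```

```text
clock: 3.62
position: [537.8, 210.3, 17.4]
ee_rot: [0.998, -0.059, -0.002, 0.001]
contact_force: [0.6, -0.2, 0.8]
gripper_width: 85.2
grasp_force: 0.0
clock: 4.12
position: [539.8, 211.7, 20.4]
ee_rot: [0.998, -0.058, 0.001, -0.001]
contact_force: [-0.4, 0.6, 4.0]
gripper_width: 48.4
grasp_force: 64.6
20.404091658754364
56 6848 [575.  209.   60.9] 586.506346220412
38 3961 [589.  205.1  43. ] 596.8750577507104
20 1849 [597.8 212.7  24.9] 601.4722262584914
```

View pics/w3.png

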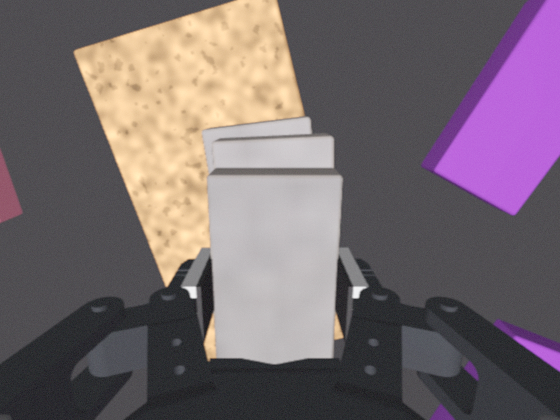

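Gripped at width 48 mm. Lifting and checking that only the top stone comes.

```bash
python3 -m handwheel '[[0,0,-0.01,0,0,0,-1],[0,0,-0.03,0,0,0,-1],[0,0,-0.06,0,0,0,-1],[0,0,-0.06,0,0,0,-1]]'; python3 - <<'E'
from h import *
grab("wrist","w4");P,im=cloud("w4")
q=P.reshape(-1,3);print(read_state()["position"])
for a,b in((38,51),(20,33)):
    m=(q[:,2]>a)&(q[:,2]<b)&(abs(q[:,0]-540)<80)&(abs(q[:,1]-210)<40);s=q[m];print(a,len(s),np.median(s,0).round(1),[np.round(x,1) for x in cv2.minAreaRect(s[:,:2].astype(np.float32))])
v=P[180:240:10,275];print(v.round(0))
print(delta([530,-20,80]))
E
```

```text
clock: 4.68
position: [540.4, 211.9, 81.8]
ee_rot: [0.998, -0.058, 0.002, -0.001]
contact_force: [0.5, 0.7, -2.2]
gripper_width: 48.5
grasp_force: 64.2
[539.07791919 211.2743616   80.04357808]
38 3193 [584.8 205.7  42.9] [array([584.6, 206.6]), array([50.5, 22.4]), np.float64(83.8)]
20 1043 [597.5 216.1  24.9] [array([587.9, 212.9]), array([27.1, 50.1]), np.float64(0.1)]
[[582. 207. 123.]
 [578. 207. 122.]
 [575. 207. 123.]
 [571. 208. 123.]
 [567. 208. 123.]
 [563. 209. 123.]]
(array([ 1.810e-02,  2.307e-01, -2.000e-04]), array([0., 0., 0.]))
```

```bash
python3 -m handwheel '[[0.004,0.05,0,0,0,0,-1],[0.008,0.1,0,0,0,0,-1],[0.012,0.15,0,0,0,0,-1],[0.016,0.2,0.01,0,0,0,-1],[0.018,0.231,0.03,0,0,0,-1],[0.018,0.231,0.07,0,0,0,-1],[0.018,0.231,0.092,0,0,0,-1],[0.018,0.231,0.098,0,0,0,-1],[0.018,0.231,0.1,0,0,0,-1]]'
```

```text
clock: 5.85
position: [529.9, -20.3, -20.9]
ee_rot: [0.998, -0.058, -0.001, 0.0]
contact_force: [-0.4, -0.3, -2.3]
gripper_width: 48.7
grasp_force: 64.0
```

```bash
python3 -m handwheel '[[0,0,0.001,0,0,0,-1],[0,0,0.002,0,0,0,-1],[0,0,0.003,0,0,0,-1]]'
```

```text
clock: 6.22
position: [530.5, -20.1, -22.9]
ee_rot: [0.998, -0.058, 0.001, -0.0]
contact_force: [0.1, -0.0, -2.3]
gripper_width: 48.6
grasp_force: 64.0
```

```bash
python3 -m handwheel '[[0,0,0.001,0,0,0,-1],[0,0,0.0015,0,0,0,-1],[0,0,0.002,0,0,0,-1]]'
```

```text
clock: 6.6
position: [530.4, -20.2, -23.6]
ee_rot: [0.998, -0.058, 0.0, 0.0]
contact_force: [-4.5, 1.8, 13.9]
gripper_width: 48.8
grasp_force: 65.7
```

```bash
python3 -m handwheel '[[0,0,0,0,0,0,1],[0,0,0,0,0,0,1],[0,0,0,0,0,0,1],[0,0,-0.01,0,0,0,1],[0,0,-0.05,0,0,0,1],[0,0,-0.1,0,0,0,1]]'; python3 - <<'E'
from h import *
grab("wrist","w5");P,im=cloud("w5");q=P.reshape(-1,3);print(read_state()["position"])
m=(q[:,2]>10)&(q[:,2]<26)&(abs(q[:,0]-530)<80)&(abs(q[:,1]+20)<50);s=q[m];print(len(s),np.median(s,0).round(1),[np.round(x,1) for x in cv2.minAreaRect(s[:,:2].astype(np.float32))])
print(delta([540.4,209.3,90],down(-3.9)))
E
```

```text
clock: 7.35
position: [529.4, -20.5, 75.4]
ee_rot: [0.998, -0.058, -0.001, 0.0]
contact_force: [1.2, 0.7, -0.8]
gripper_width: 85.4
grasp_force: 0.0
[534.64351063 -19.92154216  83.09168229]
9539 [534.  -20.9  16.9] [array([529.8, -20.4]), array([50.3, 89.9]), np.float64(83.3)]
(array([-0.0204, -0.2284, -0.0067]), array([-0.002, -0.012, -0.046]))
```

```bash
python3 -m handwheel '[[-0.004,-0.055,0,0,0,-0.046,1],[-0.008,-0.11,0,0,0,-0.046,1],[-0.012,-0.165,0,0,0,-0.046,1],[-0.017,-0.218,0,0,0,-0.046,1],[-0.017,-0.229,0,0,0,-0.046,1],[-0.017,-0.229,0,0,0,-0.046,1],[-0.017,-0.229,0,0,0,-0.046,1]]'; python3 - <<'E'
from h import *
print(read_state()["position"]);grab("wrist","w6");P,im=cloud("w6");q=P.reshape(-1,3)
for a,b in((38,51),(20,33)):
    m=(q[:,2]>a)&(q[:,2]<b)&(abs(q[:,0]-540)<80)&(abs(q[:,1]-210)<40);s=q[m];print(a,len(s),np.median(s,0).round(1),[np.round(x,1) for x in cv2.minAreaRect(s[:,:2].astype(np.float32))])
print(delta([540.4,209.3,2],down(-3.9)))
E
```

```text
clock: 8.28
position: [539.7, 207.7, 74.6]
ee_rot: [0.999, -0.036, -0.0, 0.0]
contact_force: [-0.2, -0.5, -0.7]
gripper_width: 85.5
grasp_force: 0.0
[539.66918353 207.70613477  74.59721452]
38 14574 [546.8 209.2  42.9] [array([540.4, 209.6]), array([ 50.1, 110.1]), np.float64(86.0)]
20 1568 [595.9 219.4  24.9] [array([536.2, 209.8]), array([ 56.1, 130.5]), np.float64(90.0)]
(array([ 0.0006, -0.0018,  0.0726]), array([ 0.   ,  0.001, -0.004]))
```

```bash
python3 -m handwheel '[[0.001,-0.002,0.03,0,0,0,1],[0.001,-0.002,0.06,0,0,0,1],[0.001,-0.002,0.0725,0,0,0,1],[0.001,-0.002,0.0725,0,0,0,1],[0.001,-0.002,0.0725,0,0,0,-1],[0.001,-0.002,0.0725,0,0,0,-1],[0.001,-0.002,0.0725,0,0,0,-1],[0.001,-0.002,0.0725,0,0,0,-1],[0.001,-0.002,0.0725,0,0,0,-1]]'
```

```text
clock: 9.45
position: [541.9, 211.5, 3.7]
ee_rot: [0.999, -0.035, 0.001, -0.001]
contact_force: [-0.4, -0.3, 5.9]
gripper_width: 48.7
grasp_force: 65.2
```

```bash
python3 -m handwheel '[[0,0,-0.006,0,0,0,-1],[0,0,-0.02,0,0,0,-1],[0,0,-0.06,0,0,0,-1],[0,0,-0.11,0,0,0,-1],[0,0,-0.14,0,0,0,-1],[0,0,-0.14,0,0,0,-1],[0,0,-0.14,0,0,0,-1]]';python3 - <<'E'
from h import *
print(read_state()["position"]);grab("wrist","w7");P,im=cloud("w7");q=P.reshape(-1,3)
for a,b in((38,51),(20,33)):
    m=(q[:,2]>a)&(q[:,2]<b)&(abs(q[:,0]-540)<80)&(abs(q[:,1]-210)<40);s=q[m];print(a,len(s),[np.round(x,1) for x in cv2.minAreaRect(s[:,:2].astype(np.float32))] if len(s) else 0)
print(P[180:240:15,275].round(0))
# lay target
n=np.array([-np.sin(np.radians(25))*np.cos(np.radians(-1.3)),-np.sin(np.radians(25))*np.sin(np.radians(-1.3)),np.cos(np.radians(25))])
L=np.array([529.5,-236.5,67.5]);up=np.cross([np.sin(np.radians(-1.3)),-np.cos(np.radians(-1.3)),0],n);print(n,up)
print(L+n*(-24), L+n*16, delta(L+n*26,down(-1.3,25)))
E
```

```text
clock: 10.32
position: [539.9, 210.5, 140.8]
ee_rot: [0.999, -0.036, -0.001, 0.0]
contact_force: [-0.0, 0.5, -3.6]
gripper_width: 48.3
grasp_force: 64.2
[539.85573902 210.5130918  140.84936471]
38 0 0
20 1753 [array([591. , 212.8]), array([50.6, 22.6]), np.float64(86.8)]
[[582. 207. 180.]
 [576. 208. 180.]
 [570. 208. 180.]
 [564. 208. 179.]]
[-0.42250948  0.00958808  0.90630779] [-0.90607451  0.02056171 -0.42261826]
[ 539.64022761 -236.73011396   45.74861311] [ 522.73984826 -236.3465907    82.00092459] (array([0.0108, 0.4469, 0.0501]), array([ 0.012,  0.44 , -0.047]))
```

```bash
python3 -m handwheel '[[0.001,0.05,0,0,0.05,0,-1],[0.002,0.1,0,0,0.1,-0.01,-1],[0.003,0.15,0,0,0.15,-0.02,-1],[0.004,0.2,0,0,0.2,-0.025,-1],[0.006,0.25,0,0.01,0.27,-0.03,-1],[0.007,0.3,0,0.01,0.34,-0.04,-1],[0.009,0.35,0,0.012,0.4,-0.047,-1],[0.01,0.4,0.005,0.012,0.44,-0.047,-1],[0.011,0.44,0.02,0.012,0.44,-0.047,-1],[0.011,0.447,0.04,0.012,0.44,-0.047,-1]]'; python3 -m handwheel '[[0,0,0,0,0,0,-1],[0,0,0,0,0,0,-1]]';python3 - <<'E'
from h import *
s=read_state();print(s["position"],s["joints"]);grab("wrist","w8");grab("top","t8")
n=np.array([-.4225,.0096,.9063]);L=np.array([529.5,-236.5,67.5])
print(delta(L-n*22,down(-1.3,25)))
P,im=cloud("w8");q=P.reshape(-1,3)
d=(q-L)@n;up=np.array([.9061,-.0206,.4226]);y=np.cross(n,up);a=(q-L)@up;b=(q-L)@y
m=(abs(d)<12)&(abs(b)<55)&(a<60)&(a>-75);print("deck offset",np.median(d[m]),m.sum())
for lo in(70,100,130,150):
  for s0,s1 in((20,45),(-45,-20)):
    k=(d>10)&(d<26)&(a>lo)&(a<lo+20)&(b>s0)&(b<s1);print(lo,s0,k.sum(),np.percentile(b[k],[3,50,97]).round(1) if k.sum() else 0)
k=(abs(b)<20)&(a>60)&(a<185)&(d<-3)&(d>-12);print("pocket a",np.percentile(a[k],[1,99]) if k.sum() else 0)
E
```

```text
clock: 11.62
position: [519.5, -238.0, 100.5]
ee_rot: [0.976, -0.013, 0.217, 0.002]
contact_force: [0.2, -0.3, -2.9]
gripper_width: 48.4
grasp_force: 64.2
clock: 11.88
position: [520.1, -235.2, 101.6]
ee_rot: [0.976, -0.011, 0.217, 0.002]
contact_force: [0.2, -1.6, -1.9]
gripper_width: 48.9
grasp_force: 64.2
[ 520.07833737 -235.19100898  101.62306094] [-0.18809052  0.25024518 -0.52010831 -0.19693734 -0.37417697  1.9046311 ]
(array([-0.0071,  0.0015,  0.0575]), array([-0.002, -0.004,  0.001]))
deck offset -2.0493542453556954 7929
70 20 846 [28.9 34.8 41. ]
70 -45 857 [-40.2 -34.  -28.3]
100 20 1050 [28.6 33.  38.3]
100 -45 1056 [-37.8 -32.7 -28.3]
130 20 0 0
130 -45 0 0
150 20 0 0
150 -45 0 0
pocket a [ 63.27640939 128.21154696]
```

View pics/w8.png

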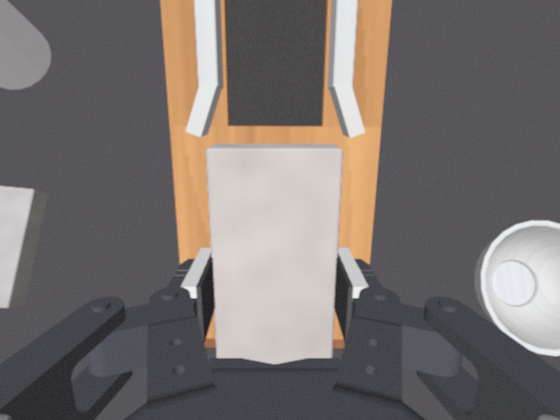

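The stone is held straight above the lower deck, front edge at row 147. The flares are at (200,130) and (352,130), symmetric about the stone. The deck is about 2 mm lower than assumed. Lowering to contact.

```bash
python3 -m handwheel '[[-0.009,0.001,0.03,0,-0.003,0,-1],[-0.009,0.001,0.048,0,-0.003,0,-1],[-0.009,0.001,0.054,0,-0.003,0,-1],[-0.009,0.001,0.056,0,-0.003,0,-1],[-0.009,0.001,0.0575,0,-0.003,0,-1],[-0.009,0.001,0.0575,0,-0.003,0,-1]]'
```

```text
clock: 12.72
position: [537.0, -237.0, 46.8]
ee_rot: [0.976, -0.011, 0.217, 0.002]
contact_force: [0.3, 0.2, -3.4]
gripper_width: 48.8
grasp_force: 64.1
```

```bash
python3 -m handwheel '[[0,0,0.001,0,0,0,-1],[0,0,0.002,0,0,0,-1],[0,0,0.002,0,0,0,-1]]'
```

```text
clock: 13.1
position: [537.5, -237.0, 45.4]
ee_rot: [0.976, -0.011, 0.217, 0.002]
contact_force: [-4.9, 1.8, 5.8]
gripper_width: 48.5
grasp_force: 65.2
```

```bash
python3 -m handwheel '[[0,0,0.0006,0,0,0,-1],[0,0,0.0006,0,0,0,-1]]'; python3 -m handwheel '[[0,0,0,0,0,0,1],[0,0,0,0,0,0,1],[0,0,0,0,0,0,1],[0,0,-0.02,0,0,0,1],[0,0,-0.05,0,0,0,1],[0,0,-0.075,0,0,0,1],[-0.02,0,-0.075,0,0,0,1],[-0.02,0,-0.075,0,0,0,1]]';python3 - <<'E'
from h import *
s=read_state();print(s["position"],s["joints"]);grab("wrist","w9")
n=np.array([-.4225,.0096,.9063]);L=np.array([529.5,-236.5,66.]);up=np.array([.9061,-.0206,.4226]);y=np.cross(n,up)
P,im=cloud("w9");q=P.reshape(-1,3);d=(q-L)@n;a=(q-L)@up;b=(q-L)@y
m=(d>13)&(d<24)&(abs(b)<35)&(abs(a)<58)
print(m.sum(),np.median(d[m]),[np.round(x,1) for x in cv2.minAreaRect(np.c_[a,b][m].astype(np.float32))])
for lo,hi in((-55,-20),(-20,20),(20,50)):k=m&(a>lo)&(a<hi);print(np.median(d[k]))
tp=np.array(s["position"])-L;print("tcp a,b,d",tp@up,tp@y,tp@n)
E
```

```text
clock: 13.35
position: [537.5, -237.0, 45.4]
ee_rot: [0.976, -0.011, 0.217, 0.002]
contact_force: [-7.1, 2.9, 10.4]
gripper_width: 48.5
grasp_force: 66.0
clock: 14.35
position: [486.1, -235.6, 102.1]
ee_rot: [0.976, -0.012, 0.216, 0.001]
contact_force: [0.5, 0.1, 0.3]
gripper_width: 85.4
grasp_force: 0.0
[ 486.06592251 -235.56051734  102.09685589] [-0.20690358  0.2060734  -0.57226192 -0.21860975 -0.37287105  1.94008806]
15409 17.25738289566704 [array([-3.3, -0.7]), array([ 50.1, 109.2]), np.float64(90.0)]
17.257567150685755
17.2592144252263
17.271816459429726
tcp a,b,d -24.120439657246447 -0.047691765759522976 51.07449726815368
```

The stone lies flat at a = −3 mm on the deck line, straight to within measurement. Now the shut fingers go behind it.

```bash
python3 -m handwheel '[[-0.03,0,0,0,0,0,-1],[-0.056,0,0,0,0,0,-1],[-0.056,0,0,0,0,0,-1],[-0.056,0,0,0,0,0,-1],[-0.056,0,0.03,0,0,0,-1],[-0.056,0,0.06,0,0,0,-1],[-0.056,0,0.07,0,0,0,-1],[-0.056,0,0.07,0,0,0,-1]]';python3 - <<'E'
from h import *
L=np.array([529.5,-236.5,66.]);n=np.array([-.4225,.0096,.9063]);up=np.array([.9061,-.0206,.4226]);y=np.cross(n,up)
s=read_state();grab("wrist","w10");tp=np.array(s["position"])-L;print("tcp a,b,d",tp@up,tp@y,tp@n,s["joints"])
E
```

```text
clock: 15.4
position: [467.5, -235.4, 16.0]
ee_rot: [0.976, -0.011, 0.217, 0.002]
contact_force: [0.1, -0.4, 0.5]
gripper_width: 0.1
grasp_force: 0.0
tcp a,b,d -77.31969807804536 -0.2972898800464207 -19.13192060201632 [-0.25230972  0.34886412 -0.60107562 -0.46935546 -0.21766795  2.23911783]
```

View pics/w10.png

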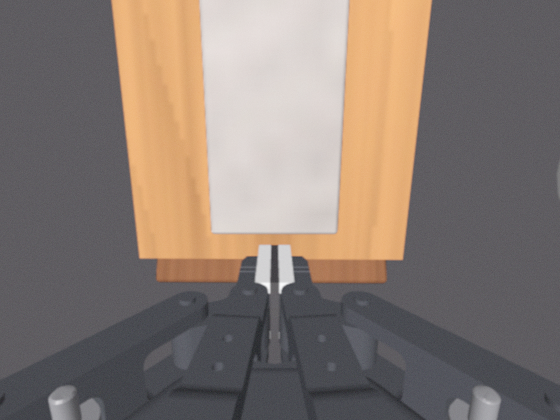

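The shut fingers at (275,250) stand just behind the rear edge of the stone (row 234), centred. Pushing uphill.

```bash
python3 -m handwheel '[[0.006,0,0,0,0,0,-1],[0.012,0,0,0,0,0,-1],[0.02,0,0,0,0,0,-1],[0.028,0,0,0,0,0,-1],[0.036,0,0,0,0,0,-1],[0.044,0,0,0,0,0,-1],[0.052,0,0,0,0,0,-1],[0.06,0,0,0,0,0,-1]]'
```

```text
clock: 16.45
position: [517.8, -235.6, 40.6]
ee_rot: [0.977, -0.012, 0.214, 0.001]
contact_force: [-7.3, -0.5, 1.0]
gripper_width: -0.2
grasp_force: 2.7
```

```bash
cat > st.py <<'E'
from h import *
import sys
L=np.array([529.5,-236.5,66.]);n=np.array([-.4225,.0096,.9063]);up=np.array([.9061,-.0206,.4226]);y=np.cross(n,up)
s=read_state();t=sys.argv[1];grab("wrist",t);tp=np.array(s["position"])-L;print("tcp a,b,d",tp@up,tp@y,tp@n)
P,im=cloud(t);q=P.reshape(-1,3);d=(q-L)@n;a=(q-L)@up;b=(q-L)@y
hsv=cv2.cvtColor(im,cv2.COLOR_BGR2HSV).reshape(-1,3)
m=(d>4)&(d<24)&(abs(b)<24)&(a>tp@up+13)&(a<185)&(hsv[:,1]<60)&(hsv[:,2]>90)
A=np.c_[a,b,np.ones(len(a))][m];k=np.linalg.lstsq(A,d[m],rcond=None)[0];r=d[m]-A@k
print("n",m.sum(),"d med",np.median(d[m]),"tilt a,b deg",np.degrees(k[:2]).round(2),"res",r.std(),"a range",np.percentile(a[m],[.5,99.5]),"b range",np.percentile(b[m],[.5,99.5]))
E
python3 st.py w11
```

```text
tcp a,b,d -21.319727961790463 0.6042807236729357 -18.067122285825484
n 32834 d med 17.28357729599631 tilt a,b deg [ 0.02 -0.15] res 0.6371586251374817 a range [-7.71611087 80.22574912] b range [-23.72985038  23.75035571]
```

```bash
python3 -m handwheel '[[0.008,0,0,0,0,0,-1],[0.016,0,0,0,0,0,-1],[0.024,0,0,0,0,0,-1],[0.032,0,0,0,0,0,-1],[0.04,0,0,0,0,0,-1],[0.048,0,0,0,0,0,-1],[0.055,0,0,0,0,0,-1],[0.06,0,0,0,0,0,-1],[0.065,0,0,0,0,0,-1]]'; python3 st.py w12
```

```text
clock: 17.62
position: [580.3, -237.8, 69.2]
ee_rot: [0.976, -0.011, 0.217, 0.002]
contact_force: [-0.7, 0.2, -0.9]
gripper_width: 0.1
grasp_force: 1.0
tcp a,b,d 47.38261054367383 -0.14364417343811764 -18.613999757720887
n 32427 d med 15.040536395724425 tilt a,b deg [-3.76 -0.19] res 0.6388537571527444 a range [ 60.96049819 150.01122423] b range [-23.75576917  23.74498537]
```

```bash
python3 -m handwheel '[[0.002,0,0,0,0,0,-1],[0.004,0,0,0,0,0,-1],[0.005,0,0,0,0,0,-1],[0.005,0,0,0,0,0,-1]]'; python3 st.py w13
```

```text
clock: 18.18
position: [584.9, -238.1, 71.4]
ee_rot: [0.976, -0.011, 0.217, 0.002]
contact_force: [-0.6, 0.4, -2.4]
gripper_width: 0.3
grasp_force: 0.8
tcp a,b,d 52.49579482345896 -0.2996184648646652 -18.53439306074014
n 32166 d med 14.564785441194392 tilt a,b deg [-3.26 -0.18] res 0.6398775077776668 a range [ 66.1198398  155.18877918] b range [-23.75089751  23.75668327]
```

```bash
python3 -m handwheel '[[0.001,0,0,0,0,0,-1],[0.002,0,0,0,0,0,-1],[0.002,0,0,0,0,0,-1]]'; python3 st.py w14
```

```text
clock: 18.6
position: [586.6, -238.1, 72.2]
ee_rot: [0.976, -0.011, 0.217, 0.002]
contact_force: [-1.2, -1.0, -1.3]
gripper_width: -0.1
grasp_force: 0.9
tcp a,b,d 54.439374761597556 -0.30697509558482 -18.51421540175225
n 32110 d med 14.440382534370631 tilt a,b deg [-3.14 -0.18] res 0.638718172894668 a range [ 68.07586118 157.14629341] b range [-23.74762269  23.73950256]
```

```bash
python3 -m handwheel '[[0.001,0,0,0,0,0,-1],[0.0015,0,0,0,0,0,-1],[0.0015,0,0,0,0,0,-1]]'; python3 st.py w15
```

```text
clock: 19.02
position: [587.9, -238.1, 72.8]
ee_rot: [0.976, -0.011, 0.217, 0.002]
contact_force: [-1.6, -0.0, -0.9]
gripper_width: 0.1
grasp_force: 0.9
tcp a,b,d 55.86093743777214 -0.28285525914008186 -18.504255586483094
n 32136 d med 14.436384870948364 tilt a,b deg [-3.15 -0.17] res 0.6418454286791301 a range [ 69.44874631 158.59153249] b range [-23.76972962  23.74855095]
```

```bash
python3 -m handwheel '[[-0.004,0,0,0,0,0,-1],[-0.01,0,0,0,0,0,-1],[-0.01,0,0,0,0,0,-1]]'; python3 st.py w16; python3 - <<'E'
import numpy as np
from h import *
L=np.array([529.5,-236.5,66.]);n=np.array([-.4225,.0096,.9063]);up=np.array([.9061,-.0206,.4226]);y=np.cross(n,up)
P,im=cloud("w16")
for v in list(range(0,40,8))+list(range(225,262,3)):
    print(v,[(np.round([(P[v,u]-L)@up,(P[v,u]-L)@n],1).tolist(),im[v,u].tolist()) for u in(230,275)])
E
```

```text
clock: 19.45
position: [578.7, -238.0, 68.8]
ee_rot: [0.976, -0.011, 0.217, 0.002]
contact_force: [0.4, 0.3, -0.3]
gripper_width: -0.0
grasp_force: 0.0
tcp a,b,d 45.79735045801079 -0.3602662190237712 -18.296159052339856
n 28646 d med 11.281143971163207 tilt a,b deg [ 0.04 -0.19] res 0.6457613468460743 a range [ 66.783092  148.8847976] b range [-23.72142708  23.72809359]
0 [([148.9, 11.7], [192, 195, 204]), ([148.9, 11.7], [194, 198, 205])]
8 [([146.3, 12.3], [193, 196, 204]), ([146.4, 11.8], [195, 201, 207])]
16 [([143.9, 11.7], [196, 199, 206]), ([144.3, 10.1], [200, 202, 211])]
24 [([141.3, 11.8], [197, 200, 207]), ([141.3, 12.1], [201, 203, 211])]
32 [([138.7, 12.3], [200, 203, 210]), ([138.7, 11.9], [199, 201, 208])]
225 [([66.3, 10.5], [158, 166, 174]), ([66.3, 10.6], [150, 158, 172])]
228 [([61.1, -0.5], [98, 147, 200]), ([60.9, -1.0], [98, 146, 200])]
231 [([59.6, -0.6], [95, 146, 200]), ([59.6, -0.6], [99, 146, 201])]
234 [([57.9, -1.4], [95, 144, 198]), ([58.7, 0.8], [96, 144, 198])]
237 [([56.6, -0.9], [101, 149, 200]), ([56.6, -0.9], [100, 146, 200])]
240 [([55.1, -1.2], [99, 145, 197]), ([nan, nan], [98, 146, 199])]
243 [([54.2, 0.4], [100, 147, 199]), ([53.9, -0.5], [99, 147, 199])]
246 [([52.4, -0.6], [100, 146, 199]), ([56.3, 9.1], [59, 56, 60])]
249 [([51.3, 0.5], [98, 147, 201]), ([56.3, 12.1], [56, 57, 57])]
252 [([49.0, -1.5], [97, 144, 199]), ([56.5, 15.8], [58, 53, 57])]
255 [([47.5, -1.5], [99, 146, 199]), ([56.3, 18.3], [60, 53, 56])]
258 [([46.3, -1.0], [98, 150, 200]), ([56.5, 21.6], [58, 51, 55])]
261 [([44.8, -1.0], [98, 148, 200]), ([56.5, 24.3], [63, 61, 61])]
```

View pics/w16.png

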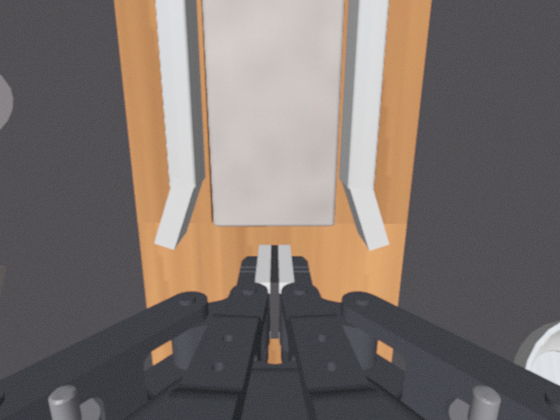

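The stone dropped home once the fingers backed off: it stands 12 mm proud with tilt about 0 (rear edge at row 225, between the cheeks). Now measuring the bottom stone and going back for the top stone.

```bash
python3 -m handwheel '[[-0.01,0,-0.04,0,0,0,1],[-0.01,0,-0.09,0,0,0,1],[-0.01,0,-0.13,0,0,0,1],[-0.01,0,-0.13,0,0,0,1]]'; python3 - <<'E'
from h import *
grab("top","t17");P,im=cloud("t17");q=P.reshape(-1,3)
for nm,c,a,b in(("bottom",(537,212),19,40),("top",(530,-20),12,40)):
    m=(q[:,2]>a)&(q[:,2]<b)&(abs(q[:,0]-c[0])<80)&(abs(q[:,1]-c[1])<45);s=q[m];print(nm,len(s),np.median(s,0).round(1),[np.round(x,1) for x in cv2.minAreaRect(s[:,:2].astype(np.float32))])
print(delta([529.8,-20.4,75],down(-6.7)),read_state()["joints"])
E
```

```text
clock: 20.0
position: [515.9, -237.2, 186.6]
ee_rot: [0.975, -0.011, 0.221, 0.003]
contact_force: [-1.3, 0.8, -0.0]
gripper_width: 72.4
grasp_force: 0.0
bottom 759 [534.4 211.8  27.2] [array([533.7, 212.1]), array([129.5,  51.1]), np.float64(0.4)]
top 456 [531.1 -17.6  19.3] [array([527.3, -20.5]), array([49.7, 90.4]), np.float64(83.4)]
(array([-0.0381, -0.2166,  0.103 ]), array([-0.021, -0.441,  0.092])) [-0.18955158  0.12944983 -0.44419625 -0.13395779 -0.56505303  1.83482976]
```

```bash
python3 -m handwheel '[[-0.001,-0.05,0,0,-0.05,0.01,1],[-0.001,-0.1,0,0,-0.1,0.02,1],[-0.002,-0.15,0.005,-0.005,-0.2,0.03,1],[-0.003,-0.2,0.01,-0.01,-0.3,0.03,1],[-0.003,-0.25,0.015,-0.01,-0.38,0.03,1],[-0.004,-0.3,0.02,-0.01,-0.44,0.03,1],[-0.005,-0.35,0.025,-0.01,-0.44,0.03,1],[-0.005,-0.4,0.03,-0.01,-0.44,0.03,1],[-0.006,-0.449,0.038,-0.01,-0.44,0.03,1],[-0.006,-0.449,0.038,-0.01,-0.44,0.03,1]]'; python3 -m handwheel '[[0,0,0,0,0,0,1],[0,0,0,0,0,0,1]]';python3 - <<'E'
from h import *
print(read_state()["position"]);grab("wrist","w18");P,im=cloud("w18");q=P.reshape(-1,3)
m=(q[:,2]>19)&(q[:,2]<33)&(abs(q[:,0]-537)<80)&(abs(q[:,1]-212)<40);s=q[m];print(len(s),np.median(s,0).round(1),[np.round(x,1) for x in cv2.minAreaRect(s[:,:2].astype(np.float32))])
for lo in range(480,610,20):
    k=s[(s[:,0]>lo)&(s[:,0]<lo+20)];print(lo,len(k),np.percentile(k[:,1],[.5,99.5]).round(1) if len(k) else 0)
print(delta([529.8,-20.4,75],down(-6.7)),delta([529.8,-20.4,75]))
E
```

```text
clock: 21.3
position: [535.1, 214.9, 143.0]
ee_rot: [1.0, -0.025, -0.003, 0.002]
contact_force: [0.3, -1.1, 0.5]
gripper_width: 85.2
grasp_force: 0.0
clock: 21.55
position: [535.5, 211.1, 145.5]
ee_rot: [1.0, -0.028, -0.002, 0.001]
contact_force: [-0.3, -0.1, -0.1]
gripper_width: 85.4
grasp_force: 0.0
[535.46664332 211.08905358 145.4626854 ]
8859 [542.4 212.5  25. ] [array([536.4, 212.6]), array([130.1,  50.2]), np.float64(0.2)]
480 1198 [187.8 236.9]
500 1266 [187.8 237.1]
520 1336 [187.9 237.1]
540 1410 [188.  237.3]
560 1486 [188.1 237.3]
580 1586 [188.1 237.4]
600 116 [188.4 237. ]
(array([0.0073, 0.2312, 0.0712]), array([0.002, 0.003, 0.062])) (array([0.0073, 0.2312, 0.0712]), array([0., 0., 0.]))
```

```bash
python3 -m handwheel '[[0.002,0.05,0,0,0,0.062,1],[0.003,0.1,0.01,0.002,0.003,0.062,1],[0.005,0.15,0.03,0.002,0.003,0.062,1],[0.007,0.2,0.05,0.002,0.003,0.062,1],[0.007,0.231,0.07,0.002,0.003,0.062,1],[0.007,0.231,0.071,0.002,0.003,0.062,1],[0.007,0.231,0.071,0.002,0.003,0.062,1],[0.007,0.231,0.071,0.002,0.003,0.062,1]]'; python3 -c "
from h import *
print(delta([529.8,-20.4,-22],down(-6.7)))"
```

```text
clock: 22.6
position: [530.7, -18.2, 76.1]
ee_rot: [0.998, -0.057, 0.001, -0.0]
contact_force: [0.3, -0.2, 0.4]
gripper_width: 85.5
grasp_force: 0.0
(array([-0.0009,  0.0023,  0.0981]), array([-0.001, -0.002,  0.002]))
```

```bash
python3 -m handwheel '[[-0.001,0.002,0.04,0,0,0,1],[-0.001,0.002,0.08,0,0,0,1],[-0.001,0.002,0.097,0,0,0,1],[-0.001,0.002,0.097,0,0,0,1],[-0.001,0.002,0.097,0,0,0,-1],[-0.001,0.002,0.097,0,0,0,-1],[-0.001,0.002,0.097,0,0,0,-1],[-0.001,0.002,0.097,0,0,0,-1],[-0.001,0.002,0.097,0,0,0,-1]]'; python3 -m handwheel '[[0,0,-0.008,0,0,0,-1],[0,0,-0.03,0,0,0,-1],[0,0,-0.07,0,0,0,-1],[0,0,-0.1,0,0,0,-1],[0,0,-0.1,0,0,0,-1],[0,0,-0.1,0,0,0,-1]]'; python3 - <<'E'
from h import *
s=read_state();grab("wrist","w20");P,im=cloud("w20");q=P.reshape(-1,3);print(s["position"])
m=(q[:,2]>105)&(q[:,2]<130)&(q[:,0]>550)&(abs(q[:,1]+20)<40)
k=q[m];print(len(k),np.median(k,0).round(1),[np.round(x,1) for x in cv2.minAreaRect(k[:,:2].astype(np.float32))],"front x",np.percentile(k[:,0],99.5))
print(delta([536.4,212.6,75],down(0.2)))
E
```

```text
clock: 23.72
position: [529.9, -20.4, -20.2]
ee_rot: [0.998, -0.058, 0.002, -0.0]
contact_force: [-1.5, 1.5, 6.6]
gripper_width: 48.5
grasp_force: 63.7
clock: 24.48
position: [527.4, -21.1, 77.2]
ee_rot: [0.998, -0.058, -0.001, -0.0]
contact_force: [-0.4, -0.0, -2.5]
gripper_width: 48.5
grasp_force: 62.9
[527.39797271 -21.13276836  77.2174521 ]
7878 [562.2 -24.1 114.1] [array([559.9, -25.1]), array([50.1, 25.4]), np.float64(83.4)] front x 574.6260279502259
(array([-0.0181, -0.2333,  0.0017]), array([ 0.   ,  0.003, -0.12 ]))
```

```bash
python3 -m handwheel '[[-0.004,-0.05,0,0,0,-0.04,-1],[-0.008,-0.1,0,0,0,-0.08,-1],[-0.012,-0.15,0,0,0,-0.12,-1],[-0.016,-0.2,0,0,0.002,-0.12,-1],[-0.018,-0.233,0.005,0,0.002,-0.12,-1],[-0.018,-0.233,0.03,0,0.002,-0.12,-1],[-0.018,-0.233,0.045,0,0.002,-0.12,-1],[-0.018,-0.233,0.045,0,0.002,-0.12,-1],[-0.018,-0.233,0.045,0,0.002,-0.12,-1]]'; python3 - <<'E'
from h import *
s=read_state();grab("wrist","w21");P,im=cloud("w21");q=P.reshape(-1,3);print(s["position"])
for a,b in((19,33),(56,90)):
    m=(q[:,2]>a)&(q[:,2]<b)&(q[:,0]>555)&(abs(q[:,1]-212)<35)&(q[:,0]<620)
    k=q[m];print(len(k),np.median(k,0).round(1),[np.round(x,1) for x in cv2.minAreaRect(k[:,:2].astype(np.float32))],"front x",np.percentile(k[:,0],99.5),np.percentile(k[:,1],[.5,99.5]))
print(delta([536.4,212.6,6],down(0.2)))
E
```

```text
clock: 25.65
position: [538.2, 212.2, 33.5]
ee_rot: [1.0, 0.002, 0.001, 0.0]
contact_force: [1.4, 0.0, -2.2]
gripper_width: 48.2
grasp_force: 62.9
[538.18962399 212.23931811  33.45631816]
4691 [590.5 212.8  24.9] [array([590.1, 212.9]), array([22.6, 50. ]), np.float64(0.2)] front x 601.4293191502519 [188.32801922 237.4506536 ]
9865 [570.8 212.   70.5] [array([569.2, 212.1]), array([28.5, 50.4]), np.float64(0.1)] front x 583.298907596578 [187.6380105  236.60118169]
(array([-0.0021, -0.0001,  0.0279]), array([-0.001, -0.003,  0.   ]))
```

```bash
python3 -m handwheel '[[-0.002,-0.0007,0.012,0,-0.002,0,-1],[-0.002,-0.0007,0.021,0,-0.002,0,-1],[-0.002,-0.0007,0.024,0,-0.002,0,-1],[-0.002,-0.0007,0.0255,0,-0.002,0,-1],[-0.002,-0.0007,0.0265,0,-0.002,0,-1],[-0.002,-0.0007,0.0265,0,-0.002,0,-1]]'
```

```text
clock: 26.45
position: [535.9, 213.4, 6.8]
ee_rot: [1.0, 0.002, 0.0, -0.0]
contact_force: [-0.5, 0.5, -1.9]
gripper_width: 48.1
grasp_force: 63.0
```

```bash
python3 -m handwheel '[[0,0,0.0007,0,0,0,-1],[0,0,0.0014,0,0,0,-1],[0,0,0.0014,0,0,0,-1]]'
```

```text
clock: 26.82
position: [535.9, 213.4, 5.9]
ee_rot: [1.0, 0.002, 0.0, -0.0]
contact_force: [-1.8, 0.0, 3.3]
gripper_width: 48.3
grasp_force: 63.4
```

Contact. Releasing, backing up and checking.

```bash
python3 -m handwheel '[[0,0,0.0005,0,0,0,-1],[0,0,0.0005,0,0,0,1],[0,0,0.0005,0,0,0,1],[0,0,0.0005,0,0,0,1],[0,0,0.0005,0,0,0,1],[0,0,-0.02,0,0,0,1],[0,0,-0.07,0,0,0,1],[0,0,-0.12,0,0,0,1],[0,0,-0.12,0,0,0,1],[0,0,-0.12,0,0,0,1]]'; python3 - <<'E'
from h import *
grab("wrist","w22");P,im=cloud("w22");q=P.reshape(-1,3)
for a,b in((19,33),(37,51)):
    m=(q[:,2]>a)&(q[:,2]<b)&(abs(q[:,0]-537)<80)&(abs(q[:,1]-212)<40)
    k=q[m];print(len(k),np.median(k,0).round(1),[np.round(x,1) for x in cv2.minAreaRect(k[:,:2].astype(np.float32))])
grab("side","s22")
E
```

```text
clock: 28.08
position: [535.3, 213.1, 125.0]
ee_rot: [1.0, 0.002, -0.0, -0.0]
contact_force: [0.8, 0.5, -0.7]
gripper_width: 85.4
grasp_force: 0.0
2644 [587.4 212.5  25. ] [array([536.6, 212.5]), array([129. ,  50.1]), np.float64(0.2)]
7962 [539.6 213.   43. ] [array([536.2, 213. ]), array([90., 50.]), np.float64(0.2)]
```

View pics/s22.png

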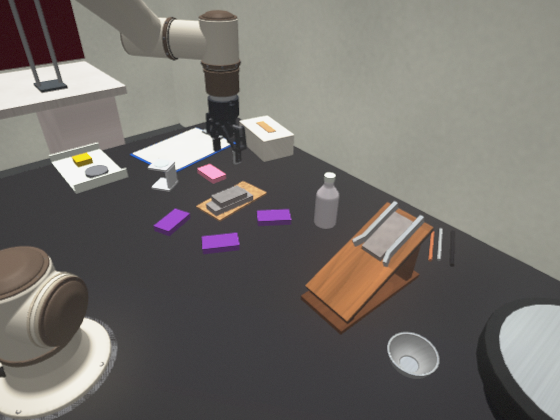

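The side view shows the middle stone seated between the cheeks at (390,238). The top stone sits square on the bottom stone at (230,200), within 0.5 mm and at matching yaw. The bottle, loupe and dish look unmoved, and the arm is clear. Handing in.

```bash
python3 -c "
from h import *
print(job_done())"
```

```text
the job is handed in; nothing more can be done
None
```

Done and handed in at about 28 s: the middle stone is fully home in the pocket, and the top stone is back squarely on the bottom stone, with the bottle, loupe and dish left alone (the first grasp closed just above the top stone without moving it, so I repeated it lower).

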